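Seat a dapping block in its bench holder and latch it

TASK

Move the square steel dapping block from the channel of the wooden bench holder into the square recess at its end, and press it down until its top is flush with the wood around the recess. Only then swing the steel latch bar across the block, all the way to its stop, and leave the jar, the third-hand stand and the dish where they are.

Things in the scene. Friction and masses are not known exactly. Their poses are not given: they have to be found in the camera images.
- holder: wooden holder fixed to the bench, x -60 to +60 mm, y -150 to +85 mm, flat deck 30 mm above the bench. Origin: on the bench under the centre of the recess, z up. The recess is 57 x 57 mm, sides along x and y. A channel 58 mm wide between two rails (8 mm wide, 6 mm high, y = -145 to -31 mm) runs along +y to it. A steel stop pin, 6 mm wide, 12 mm high, stands on the deck at x = 10.5, y = 37 mm
- channel_mouth (a point): open start of the channel, on its centre line at deck height, 145 mm from the recess centre; axes as the holder's
- seat (a point): centre of the recess at the height of the deck (30 mm above the bench); axes as the holder's
- lift_pad (a joint): stiff sliding cork pad that fills the recess, in m: 0 raised, its top 10 mm below the deck; 0.008 fully down, 18 mm below. About 10 N push it down; it stays where it is left. A block that has dropped in stands 8 mm proud until pressed down
- block: square steel dapping block, 54 x 54 x 18 mm, about 0.4 kg, with four round dark cups on its top (only drawn: press anywhere). Origin: centre of its underside, z up. It starts lying on the deck in the channel, sides along the rails
- latch (a joint): turn of the flat steel latch bar about its upright pivot, rad. 0: the bar points to the holder's -y, across the middle of the recess, against the stop pin; 1.2 to 1.7 (limit): swung clear, towards the holder's -x. At value q it points along (-sin q, -cos q) in the holder's x, y. It turns stiffly (about 1 N at the post) and stays where it is left
- latch_pivot (a point): pivot of the latch at deck height, at x = 0, y = +50 mm of the holder. The bar reaches 65 mm from it, 14 mm wide, underside 3 mm and top 8 mm above the deck (a proud block stops it); a tail of 7 mm lies behind the pivot
- latch_post (a point): top centre of the upright round steel post on the bar, 12 mm in diameter, 26 mm tall, 55 mm from the pivot; its top is 64 mm above the bench
- jar: bystander: small amber glass jar, 48 mm wide, 65 mm tall; origin at the centre of its underside
- third_hand: bystander: black stepped round weight, 68 mm wide, with a short steel arm, 75 mm tall; origin at the centre of its underside
- dish: bystander: white ceramic dish 64 mm wide, 22 mm tall; origin at the centre of its underside

How it is judged:
On the way, in this order (a step that is already met when the one before it is completed fails the run):
1. the block has dropped into the recess, on the lift pad (horizontal distance between block and seat below 0.005 m and z of block in the frame of seat below -0.006 m and angle between block's own z axis and vertical below 0.1 rad), for 0.05 s.
2. the block is pressed down flush with the deck (horizontal distance between block and seat below 0.005 m and z of block in the frame of seat below -0.016 m and angle between block's own z axis and vertical below 0.06 rad), for 0.2 s.
3. the latch bar is swung across the block to its stop (value of joint latch below 0.12 rad), for 0.2 s.
At the end, for the whole second after the job is handed in: the block lies at rest in the recess, level, its top no more than 2 mm above the deck, and the latch bar lies across it within 0.12 rad of its stop (all of step 2 and value of joint latch below 0.12 rad and linear speed of block below 0.02 m/s); the robot touches nothing.
It fails at once if the jar, the third-hand stand or the dish is pushed more than 30 mm or tipped over (distance of any of jar, third_hand, dish from where it was at the start of the episode above 0.03 m or angle between any of jar, third_hand, dish's own z axis and vertical above 0.5 rad).
It fails at once if the latch bar is swung to its stop while the block is not yet pressed down (value of joint latch below 0.12 rad and z of block in the frame of seat above -0.014 m).
It also fails if it takes over 51 s, if anything falls off the work surface, if the arm or the gripper's body presses on something with over 40 N, if the wrist force passes 120 N, or if a joint passes its speed limit or range.

ROBOT

A 7-joint arm with a two-finger parallel gripper is mounted at the origin on the work surface. World frame = base frame: x ahead of the robot, y to its left, z up, the work surface at z = 0. Lengths are in m, angles in rad, forces in N, time in s.
With the tool pointing down it reaches from about 0.4 to 0.85 m from the base axis. Payload 6.9 kg.
Tool frame: the origin (TCP) lies midway between the tips of the shut fingers; the grasp point (between the pads) lies behind it (ctrl.pinch_z is the z of the grasp point in the tool frame, in m); z points along the fingers, y is the line along which they close (so a half turn about z gives the same grasp; the last joint's range is limited). The gripper opens to 85 mm and grips with 20 to 120 N. Pads are 22 mm wide; open, the fingers measure 114 mm over their backs; the gripper's body (76 mm by 85 mm) begins 54 mm behind the grasp point. The pads swing forward as they close: fully open they stand 13 mm farther back than shut.
Start: joints at [0.105, 0.507, -0.238, 1.5, 0.126, 1.149, -0.155], TCP at [0.625, -0, 0.231] pointing down, gripper open.
Joint ranges: [-3.08, 3.08], [-0.24, 2.05], [-1.43, 1.35], [0, 2.5], [-1.52, 4.66], [0.17, 1.96], [-2.89, 2.89]. Speed limits (rad/s): [2.39, 2.39, 3.14, 3.14, 3.14, 3.14, 3.14].

INTERFACE

Orientations are given as a unit quaternion [w, x, y, z].
In Python, from station import ctrl, get_state, vision, ticket, models gives the robot as it stands. Calls block until the motion is done:
- ctrl.movep(position, orientation): joint-space move of the TCP to a pose.
- ctrl.movel(position, frame=None, max_speed=0.15): straight line of the TCP; frame=None keeps the orientation; max_speed is the mean speed in m/s.
- ctrl.set_joints(angles): joint-space move.
- ctrl.ungrasp() and ctrl.close_gripper(force=None): open the fingers fully, or close them until they stop; force is the grip in N (None keeps the last).
- ctrl.pause(seconds).
- ctrl.ik(position, orientation): joint angles nearest the present ones, or None.
- get_state(): the state.
- vision.grab_frame(name): name is "scene" or "side" or "wrist"; returns (picture, depth): 400x640x3 uint8, blue, green, red; 400x640 float32, m along the optical axis (not along the pixel's ray), 0 where there is no reading.
- vision.camera_info(name): a dict with "mtx" (3x3 intrinsics, pixels), "R" (3x3) and "t" (3): a world point X has camera coordinates R X + t; the wrist camera has in their place "hand_eye" (4x4, takes a point from camera to tool coordinates, whose origin is the TCP and whose axes are the flange's). Camera axes: x right, y down, z forward; pixel columns grow to the right and rows downward; lengths in m; the calibration is good to about 2 mm. A picture is of the moment at which its call begins: read the wrist's pose just before it. camera_info takes no time and is no camera call.
A pose or a line that the arm cannot do raises ctrl.Unreachable and nothing moves.
- ticket.close_job(): hands the job in; it is judged then, once.
Trained networks look in the newest picture that a camera, given by its name, has taken for a name from the list of things; names that differ only in an ending like _2 or _b are one class to them, and where a whole thing is asked for, a point or a joint stands for the part that bears it (a point fixed in the world has none). Each returns a list of dicts, best first, with "p" (0 to 1); they miss things now and then, are a little off and sometimes report something else, mostly with a low value. They report only what shows in the picture. A call takes as long as a camera call.
- models.recognise(camera, target): "point" ([column, row] in pixels, amid what is visible of it).
- models.masks_of(camera, target): "mask" (400x640 bool, what is visible of it) and "point" ([column, row] in pixels, amid what is visible of it).
The state is a dict: "time": time; "qpos": joint angles; "qd": joint speeds; "tau": joint torques, N m; "tcp_pos": TCP position; "eef_rot": TCP orientation; "contact_force": force on the tool from outside, world axes, zero at the start; "wrist_torque": the same for the moment, N m; "width": finger opening in m; "gripper_force": force on a finger pad.
Only numpy, scipy, OpenCV 4.12 (cv2) and the standard library are available. Lean on these libraries where they do the work, as an engineer would, in place of code of your own. Each camera call takes 0.05 s, during which the arm holds its last target. There are 200 camera calls.

## Working session

There is one attempt and no reset: what is moved stays moved. The work goes in short steps, each a Python script; the robot and the scene stay as the last script left them, time stands still between calls to the robot, and variables do not carry over. Pictures are saved under pics/ and viewed, at most 10 in all, crops included, and the job is handed in when it is done.

```bash
ls; mkdir -p pics
cat > h.py <<'E'
import numpy as np, cv2
from station import ctrl,get_state,vision,ticket,models
def lift(cam,px,d):
    c=vision.camera_info(cam);K=np.array(c["mtx"]);u,v=np.asarray(px,float).T
    P=np.c_[(u-K[0,2])/K[0,0]*d,(v-K[1,2])/K[1,1]*d,d]
    return (P-np.array(c["t"]))@np.array(c["R"])
def cloud(cam,mask,depth):
    v,u=np.nonzero(mask&(depth>0)); return lift(cam,np.c_[u,v],depth[v,u])
E
python3 - <<'E'
from h import *
for cam in ["scene","side"]:
    im,d=vision.grab_frame(cam); cv2.imwrite(f"pics/{cam}0.png",im); np.savez(f"{cam}0.npz",im=im,d=d)
    for t in ["holder","block","latch","latch_post","jar","third_hand","dish"]:
        for r in models.masks_of(cam,t)[:2]:
            P=cloud(cam,r["mask"],d)
            if len(P): print(cam,t,round(r["p"],2),np.round(r["point"]),r["mask"].sum(),np.median(P,0).round(3),np.percentile(P,2,0).round(3),np.percentile(P,98,0).round(3))
E
```

```text
pics
scene holder 0.93 [282. 219.] 5653 [ 0.606 -0.021  0.029] [ 0.52  -0.139  0.001] [0.683 0.095 0.038]
scene holder 0.37 [268. 230.] 775 [ 0.616 -0.064  0.047] [ 0.584 -0.092  0.033] [ 0.643 -0.032  0.049]
scene block 0.57 [268. 228.] 783 [ 0.616 -0.064  0.047] [ 0.584 -0.092  0.033] [ 0.643 -0.032  0.049]
scene latch 0.69 [282. 218.] 5587 [ 0.607 -0.021  0.029] [ 0.523 -0.14   0.001] [0.683 0.093 0.038]
scene latch 0.58 [287. 179.] 232 [0.539 0.044 0.037] [0.514 0.03  0.029] [0.575 0.062 0.062]
scene jar 0.82 [360. 193.] 658 [0.676 0.139 0.051] [ 0.65   0.126 -0.   ] [0.692 0.167 0.065]
scene third_hand 0.77 [310. 289.] 1249 [ 0.764 -0.081  0.024] [ 0.727 -0.11  -0.001] [ 0.789 -0.017  0.072]
scene dish 0.81 [339. 230.] 625 [0.697 0.06  0.013] [0.674 0.027 0.003] [0.729 0.084 0.022]
side holder 0.61 [370. 208.] 5781 [0.584 0.02  0.03 ] [ 0.51  -0.126  0.004] [0.672 0.107 0.041]
side block 0.77 [367. 170.] 755 [ 0.61  -0.051  0.048] [ 0.58  -0.093  0.031] [ 0.642 -0.026  0.051]
side latch 0.55 [393. 217.] 317 [0.538 0.049 0.039] [0.511 0.037 0.034] [0.574 0.069 0.064]
side latch_post 0.73 [394. 218.] 366 [0.538 0.049 0.039] [0.51  0.035 0.033] [0.574 0.069 0.065]
side jar 0.85 [307. 249.] 985 [0.665 0.165 0.056] [0.645 0.135 0.007] [0.688 0.176 0.067]
side third_hand 0.64 [298. 160.] 831 [ 0.752 -0.058  0.025] [ 0.724 -0.099  0.001] [ 0.782 -0.007  0.074]
side third_hand 0.34 [371. 209.] 5595 [0.583 0.02  0.03 ] [ 0.511 -0.125  0.007] [0.671 0.107 0.041]
side dish 0.85 [307. 209.] 700 [0.701 0.051 0.015] [0.672 0.027 0.004] [0.727 0.087 0.024]
side dish 0.31 [372. 206.] 5893 [0.584 0.018 0.03 ] [ 0.51  -0.126  0.002] [0.674 0.107 0.041]
```

Run:
```python
from h import *
a=cv2.imread("pics/scene0.png")[140:340,200:400]; b=cv2.imread("pics/side0.png")[100:300,260:460]
cv2.imwrite("pics/c0.png",cv2.resize(np.hstack([a,b]),(800,400),interpolation=cv2.INTER_CUBIC))
s=get_state(); print(s["tcp_pos"],s["eef_rot"],s["time"],ctrl.pinch_z,vision.camera_info("wrist"))
im,d=vision.grab_frame("wrist"); cv2.imwrite("pics/w0.png",im); np.savez("w0.npz",im=im,d=d)
for cam in ["scene","side"]:
    z=np.load(cam+"0.npz"); P=cloud(cam,np.ones((400,640),bool),z["d"])
    P=P[(abs(P[:,2]-.030)<.003)&(abs(P[:,0]-.6)<.15)&(abs(P[:,1])<.2)]
    # drop isolated
    from scipy.spatial import cKDTree
    n=np.array([len(x) for x in cKDTree(P).query_ball_point(P,.008)]);P=P[n>np.median(n)*.35]
    print(cam,len(P),cv2.minAreaRect(P[:,:2].astype(np.float32)*1000))
```

```text
[ 6.24994122e-01 -5.63593176e-05  2.31306478e-01] [ 2.88016400e-05  7.07117244e-01  7.07096317e-01 -4.52172348e-06] 0.8 -0.0187 {'mtx': array([[305.00091379,   0.        , 322.47848618],
       [  0.        , 305.00091379, 197.43294757],
       [  0.        ,   0.        ,   1.        ]]), 'hand_eye': array([[ 3.70537941e-04, -9.66096198e-01, -2.58182104e-01,
         6.50012573e-02],
       [ 9.99999912e-01,  3.06842660e-04,  2.87000455e-04,
         3.06296989e-04],
       [-1.98048765e-04, -2.58182187e-01,  9.66096227e-01,
        -1.42310997e-01],
       [ 0.00000000e+00,  0.00000000e+00,  0.00000000e+00,
         1.00000000e+00]])}
scene 3571 ((635.3716430664062, -2.82891845703125), (206.21331787109375, 242.3150634765625), 19.09339714050293)
side 3702 ((627.4837646484375, 15.755828857421875), (203.35032653808594, 279.925048828125), 19.12209129333496)
```

View pics/c0.png

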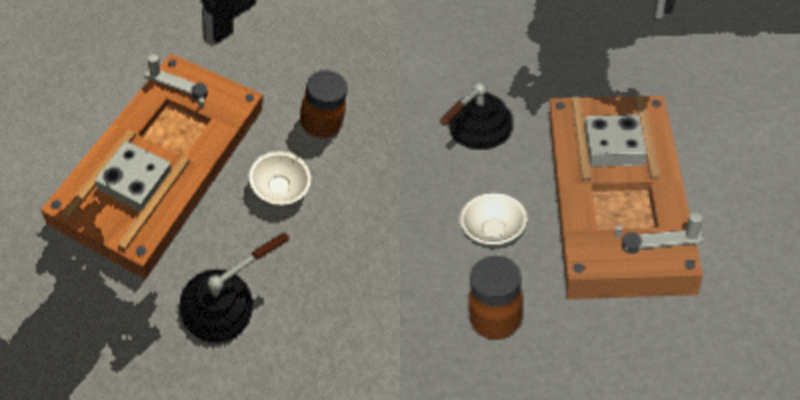

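View pics/w0.png

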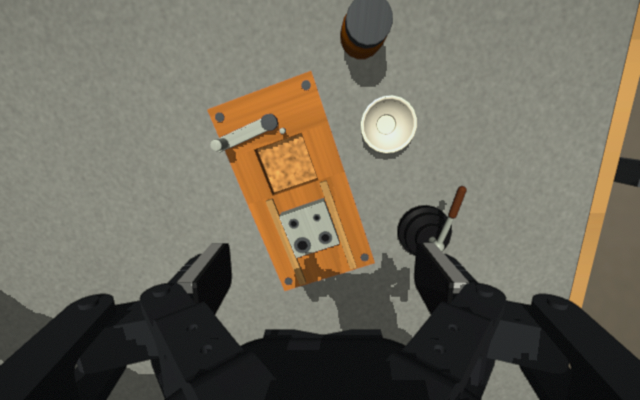

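```bash
cat >> h.py <<'E'
from scipy.spatial.transform import Rotation as Rn
def Rq(q): return Rn.from_quat(np.asarray(q)[[1,2,3,0]])
def wpts(im,d,s):
    c=vision.camera_info("wrist");K=np.array(c["mtx"]);H=np.array(c["hand_eye"])
    u,v=np.meshgrid(np.arange(640),np.arange(400))
    P=np.stack([(u-K[0,2])/K[0,0]*d,(v-K[1,2])/K[1,1]*d,d],-1).reshape(-1,3)
    P=P@H[:3,:3].T+H[:3,3]; P=Rq(s["eef_rot"]).apply(P)+s["tcp_pos"]
    return P.reshape(400,640,3)
E
python3 - <<'E'
from h import *
z=np.load("w0.npz");im,d=z["im"],z["d"];s=get_state();P=wpts(im,d,s)
b,g,r=[im[...,i].astype(int) for i in range(3)]
m=(r-b>50)&(abs(P[...,2]-.030)<.004)&(d>0); m[:,500:]=0;m[:65]=0;m[300:]=0
m=cv2.morphologyEx(m.astype(np.uint8),cv2.MORPH_OPEN,np.ones((3,3)))
n,l,st,_=cv2.connectedComponentsWithStats(m);m=l==1+st[1:,4].argmax()
print("deck z",np.median(P[m][:,2]),m.sum()); R=cv2.minAreaRect(P[m][:,:2].astype(np.float32)*1000);print(R,cv2.boxPoints(R).round(1))
for n,(u,v) in dict(recess=(287,165),post=(216,145),piv=(269,122)).items(): print(n,P[v-1:v+2,u-1:u+2].reshape(-1,3).mean(0).round(4))
mb=models.masks_of("wrist","block")[0]; Q=P[mb["mask"]];Q=Q[abs(Q[:,2]-.048)<.004];print(mb["p"],len(Q),np.median(Q,0),cv2.minAreaRect(Q[:,:2].astype(np.float32)*1000))
# hough edges of recess/rails angle: recess floor
F=P[150:185,250:325].reshape(-1,3);F=F[abs(F[:,2]-.020)<.003];print("recess",len(F),cv2.minAreaRect(F[:,:2].astype(np.float32)*1000))
for cam,t in [("wrist","latch_post"),("wrist","jar"),("wrist","third_hand"),("wrist","dish")]:
    for q in models.masks_of(cam,t)[:1]:
        A=P[q["mask"]];print(t,q["p"],q["point"],np.percentile(A,3,0).round(3),np.percentile(A,97,0).round(3))
E
```

```text
deck z 0.02975408312409103 12005
((594.6800537109375, -19.468704223632812), (120.34876251220703, 235.75489807128906), 19.0954647064209) [[ 499.3   72.2]
 [ 576.4 -150.5]
 [ 690.1 -111.2]
 [ 613.   111.6]]
recess [0.5839 0.0096 0.0195]
post [0.5184 0.0367 0.0639]
piv [0.5685 0.0587 0.0396]
0.92 2103 [ 0.6103526  -0.05920743  0.04784919] ((610.1608276367188, -60.538230895996094), (54.23775100708008, 54.11084747314453), 19.297149658203125)
recess 1685 ((583.86328125, 6.873562812805176), (70.15541076660156, 40.578086853027344), 0.09193288534879684)
latch_post 0.88 [245.2, 131.6] [0.514 0.032 0.03 ] [0.575 0.065 0.064]
jar 0.68 [365.5, 26.1] [0.646 0.127 0.017] [0.686 0.164 0.066]
third_hand 0.82 [430.1, 223.8] [ 0.724 -0.094  0.006] [ 0.778 -0.01   0.073]
dish 0.96 [390.3, 124.4] [0.672 0.029 0.003] [0.727 0.084 0.022]
```

```bash
cat >> h.py <<'E'
O=np.array([.58405,.01124]);YAW=np.radians(19.1)
def W(x,y,z,O=O):
    c,s=np.cos(YAW),np.sin(YAW);return [O[0]+c*x-s*y,O[1]+s*x+c*y,z]
def L(p,O=O):
    c,s=np.cos(YAW),np.sin(YAW);a=np.asarray(p)[:2]-O;return np.array([c*a[0]+s*a[1],-s*a[0]+c*a[1]])
def Q(a=0.):  # tool down, tool y along holder x turned by a
    q=(Rn.from_euler("z",YAW+a)*Rq([0,2**-.5,2**-.5,0])).as_quat();return [q[3],*q[:3]]
def rep(n=""):
    s=get_state();print(n,"t%.1f"%s["time"],"L",(L(s["tcp_pos"])*1000).round(1),"z%.1f"%(s["tcp_pos"][2]*1000),"F",np.round(s["contact_force"],1),"w%.1f"%(s["width"]*1000),"g%.1f"%s["gripper_force"]);return s
E
python3 - <<'E'
from h import *
b=L([.6102,-.0605]);print(b)
ctrl.movep(W(*b,.12),Q());rep("above")
ctrl.movel(W(*b,.034));rep("down")
ctrl.close_gripper(25);s=rep("grip")
im,d=vision.grab_frame("wrist");cv2.imwrite("pics/w1.png",im)
mb=models.masks_of("wrist","block");P=wpts(im,d,s)
for m in mb[:1]:
    A=P[m["mask"]];A=A[abs(A[:,2]-.048)<.005];R=cv2.minAreaRect(A[:,:2].astype(np.float32)*1000);print(m["p"],R,L(np.array(R[0])/1000)*1000)
E
```

```text
[ 0.0012358  -0.07634738]
above t1.7 L [  2.1 -76. ] z120.7 F [1.1 0.8 0.4] w85.3 g0.0
down t2.4 L [  2.5 -76.1] z35.3 F [ 0.1  0.5 -0.2] w85.3 g0.0
grip t2.8 L [  1.8 -76.6] z35.1 F [-0.8 -0.6  5.9] w53.0 g26.5
0.69 ((610.8134765625, -60.23407745361328), (54.20556640625, 54.51124572753906), 19.064250946044922) [  1.90252061 -76.29684031]
```

View pics/w1.png

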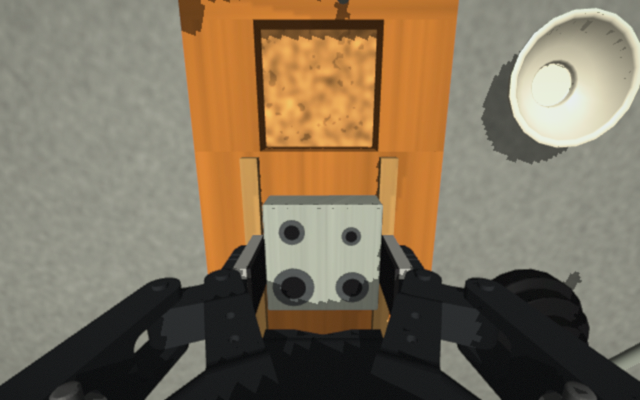

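Run:
```python
from h import *
c=vision.camera_info("wrist");K=np.array(c["mtx"]);H=np.array(c["hand_eye"]);s=get_state();R=Rq(s["eef_rot"])
g=[]
for u,v in [(254,20),(384,20),(380,150),(261,150)]:
    r=R.apply(H[:3,:3]@[(u-K[0,2])/K[0,0],(v-K[1,2])/K[1,1],1]);o=R.apply(H[:3,3])+s["tcp_pos"]
    g.append(L(o+r*(.030-o[2])/r[2])*1000)
print(np.round(g,1),np.mean(g,0).round(1))
p=L(s["tcp_pos"])
ctrl.movel(W(*p,.042),max_speed=.05);rep("lift")
ctrl.movel(W(0.0,0.0,.043),max_speed=.08);ctrl.pause(.3);rep("over")
ctrl.movel(W(0.0,0.0,.036),max_speed=.03);rep("low")
ctrl.movel(W(0.0,0.0,.032),max_speed=.02);s=rep("in?")
im,d=vision.grab_frame("wrist");cv2.imwrite("pics/w2.png",im)
```

```text
[[-27.6  28.4]
 [ 28.7  28.4]
 [ 29.7 -27.5]
 [-27.5 -27.5]] [0.8 0.4]
lift t3.2 L [  1.7 -76.7] z42.1 F [ 0.2  0.7 -4.4] w53.3 g27.8
over t4.6 L [-0.1 -0.4] z42.9 F [-0.2 -1.3 -3.7] w52.9 g27.8
low t5.0 L [-0.3  0.1] z35.6 F [ 0.1 -0.3 -4.5] w53.1 g27.8
in? t5.3 L [-0.1  0. ] z31.8 F [ 0.4  0.  -5. ] w53.2 g27.8
```

View pics/w2.png

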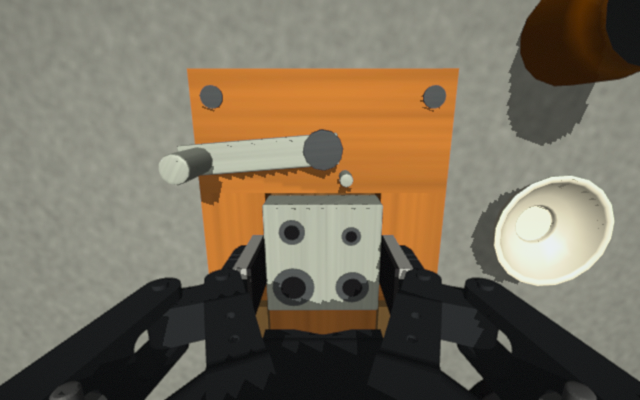

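Run:
```python
from h import *
ctrl.movel(W(0,0,.028),max_speed=.02);rep("lower")
ctrl.ungrasp();rep("open")
ctrl.movel(W(0,0,.10));
s=rep("up");ctrl.pause(.2);s=get_state();im,d=vision.grab_frame("wrist");P=wpts(im,d,s)
m=models.masks_of("wrist","block")[0];A=P[m["mask"]];A=A[A[:,2]>.033];R=cv2.minAreaRect(A[:,:2].astype(np.float32)*1000)
print(m["p"],np.median(A[:,2]),np.ptp(A[:,2]),R,L(np.array(R[0])/1000)*1000)
```

```text
lower t5.8 L [-0.2  0.1] z27.8 F [ 0.5  0.  -5.3] w53.1 g27.8
open t6.2 L [ 0.3 -0.1] z28.3 F [ 0.2 -0.3  0. ] w85.4 g0.0
up t6.8 L [-0.4 -0. ] z99.6 F [-0.3  0.2  0.1] w85.6 g0.0
0.62 0.03694748322298189 0.208200292055112 ((577.6463623046875, 29.48164176940918), (54.057708740234375, 91.37116241455078), 19.406858444213867) [-0.08211878 19.33280442]
```

Run:
```python
from h import *
ctrl.close_gripper(40)
ctrl.movel(W(0,0,.042));rep("near")
for z in np.arange(.038,.0265,-.001):
    ctrl.movel(W(0,0,z),max_speed=.02);s=rep("%.3f"%z)
    if abs(s["contact_force"][2])>30: break
ctrl.pause(.3);rep()
ctrl.movel(W(0,0,.09));ctrl.pause(.2);s=get_state();im,d=vision.grab_frame("wrist");P=wpts(im,d,s);cv2.imwrite("pics/w3.png",im)
m=models.masks_of("wrist","block")[0];A=P[m["mask"]];print(m["p"],np.percentile(A[:,2],[5,25,50,75]))
```

```text
near t8.4 L [0.2 0.1] z42.2 F [0.9 0.  0.6] w-0.0 g0.0
0.038 t8.8 L [ 0.2 -0.1] z38.5 F [ 0.1 -0.2 -0.5] w-0.1 g0.0
0.037 t9.0 L [ 0.2 -0.1] z37.2 F [0.2 0.5 1.3] w0.2 g0.9
0.036 t9.3 L [ 0.3 -0.1] z36.3 F [-0.5  0.1  5.4] w0.2 g2.4
0.035 t9.5 L [ 0.3 -0.1] z35.2 F [ 1.  -0.9  4.2] w0.4 g2.4
0.034 t9.8 L [ 0.3 -0.1] z34.1 F [ 0.3 -0.4  4.4] w-0.2 g2.3
0.033 t10.0 L [ 0.2 -0.1] z33.1 F [0.3 0.4 4.5] w0.1 g2.1
0.032 t10.3 L [ 0.2 -0.1] z32.0 F [1.5 0.7 4.4] w0.0 g2.0
0.031 t10.5 L [ 0.3 -0. ] z31.1 F [ 1.3 -1.   5.4] w-0.2 g2.0
0.030 t10.8 L [ 0.2 -0.1] z30.1 F [ 0.9 -0.1  4.6] w0.3 g2.4
0.029 t11.0 L [ 0.3 -0.1] z30.0 F [-0.9 -0.5 13.7] w-0.3 g6.6
0.028 t11.3 L [ 0.4 -0.1] z29.9 F [-3.6  0.3 21.7] w0.2 g10.9
0.027 t11.5 L [ 0.4 -0.1] z29.8 F [-6.9 -0.9 30.7] w0.2 g15.2
 t11.8 L [ 0.4 -0.1] z29.8 F [-6.2  0.2 30.2] w0.1 g15.1
0.8 [0.02842101 0.02928679 0.02974995 0.03022715]
```

View pics/w3.png

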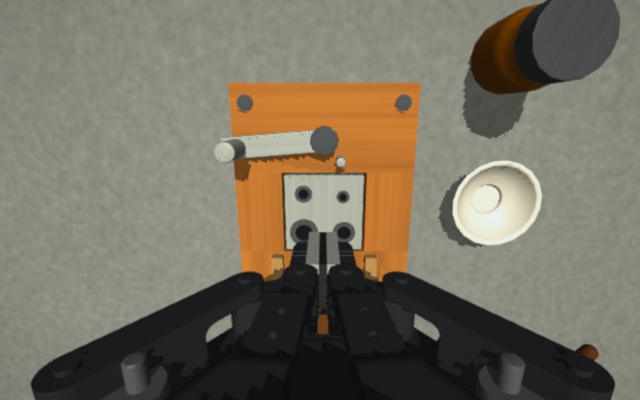

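```bash
cat >> h.py <<'E'
def T(q,off,z=.048,r=55e-3):
    return W(-r*np.sin(q)-off*np.cos(q),.050-r*np.cos(q)+off*np.sin(q),z),Q(-q)
E
python3 - <<'E'
from h import *
p,q=T(1.487,.036,.10);print(ctrl.ik(p,q))
ctrl.movep(p,q);rep("up")
p,q=T(1.487,.036);ctrl.movel(p,q);rep("down")
for a in np.arange(1.45,-.01,-.145):
    ctrl.movel(*T(a,.016),max_speed=.06);s=rep("%.2f"%a)
    if np.linalg.norm(s["contact_force"][:2])>12: break
E
```

```text
[-0.2912543   0.48621561  0.154802    1.98349129 -0.11482385  0.68006692
 -1.21836218]
up t13.8 L [-57.6  81.1] z100.0 F [ 0.5  0.6 -0.2] w0.5 g0.0
down t14.3 L [-57.8  80.9] z48.0 F [ 0.5 -0.3  0.8] w0.4 g0.0
1.45 t14.9 L [-56.4  58.9] z48.3 F [-0.3 -0.2  0.5] w0.1 g0.0
1.30 t15.2 L [-57.3  51.1] z48.1 F [-1.3  0.  -0.3] w0.0 g0.0
1.16 t15.4 L [-56.8  42.9] z48.0 F [ 0.5  1.4 -0.9] w0.1 g0.0
1.01 t15.7 L [-55.1  34.9] z48.0 F [0.1 0.3 0.2] w0.3 g0.0
0.87 t16.0 L [-52.4  27.1] z48.0 F [0.1 0.  0.6] w-0.0 g0.0
0.72 t16.3 L [-48.5  19.8] z48.0 F [0.1 0.4 0.7] w0.3 g0.0
0.58 t16.6 L [-43.6  13.1] z47.9 F [-0.7 -0.6  0. ] w0.0 g0.0
0.43 t16.9 L [-37.8   7.1] z48.0 F [-0.8 -0.6 -0.4] w0.2 g0.0
0.29 t17.2 L [-31.2   2.1] z48.0 F [-0.5 -0.8  0.1] w-0.1 g0.0
0.14 t17.5 L [-23.9  -1.8] z47.9 F [-0.1 -0.3 -0. ] w-0.0 g0.0
-0.00 t17.8 L [-19.1  -4.5] z47.4 F [-6.7 -1.2  2.4] w0.2 g3.2
```

Run:
```python
from h import *
for o in [.015,.014]:
    ctrl.movel(T(0,o)[0],max_speed=.03);s=rep(str(o))
    if np.linalg.norm(s["contact_force"][:2])>14: break
ctrl.movel(T(0,.05)[0]);ctrl.movel(T(0,.05,.11)[0]);ctrl.movel(W(-.01,-.07,.13));ctrl.pause(.3)
s=rep();im,d=vision.grab_frame("wrist");cv2.imwrite("pics/w4.png",im)
```

```text
0.015 t18.0 L [-19.   -4.5] z47.4 F [-7.5 -1.8  3.9] w-0.0 g4.3
0.014 t18.3 L [-18.9  -4.5] z47.3 F [-10.1  -2.9   5.4] w0.2 g5.4
 t20.2 L [-10.2 -69.4] z130.0 F [-0.2 -0.2  0.8] w0.0 g0.0
```

View pics/w4.png

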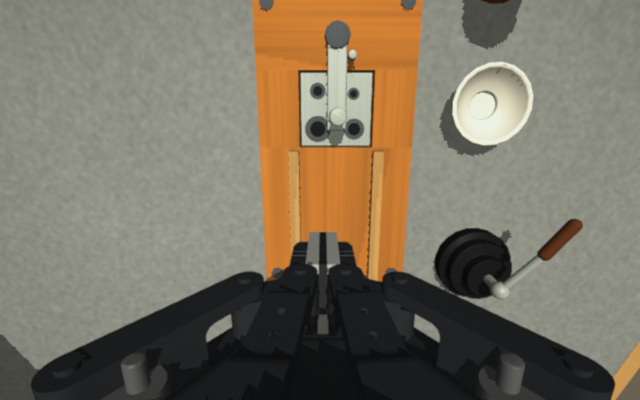

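The picture shows the bar running straight from the pivot (338,35) to the post (338,117). It lies against the pin, across the flush block, and the bystanders have not moved.

```bash
python3 -c "
from h import *
print(ticket.close_job())"
```

```text
the job is handed in; nothing more can be done
None
```

The block is in the recess and pressed flush with the deck, the latch bar is across it against its stop, the jar, stand and dish were left where they were, and I handed the job in about 20 s into the 51 s limit; the hand-in returned no verdict.

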